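# Switch the vial feeder to its empty tray

## Robot

A 7-joint arm with a two-finger parallel gripper is mounted at the origin on a cart in front of the work surface, level with it; the furniture and walls round the work are solid. World frame = base frame: x ahead of the robot, y to its left, z up, the work surface at z = 0. Lengths are in m, angles in rad, forces in N, time in s.
With the tool pointing down it reaches from about 0.35 to 0.9 m from the base axis. Payload 8.1 kg.
Tool frame: the origin (TCP) lies at the very end of the fingers, on their centre line; the grasp point (between the pads) lies 19 mm behind it; x points along the fingers, y is the direction in which the jaws open and shut, and the axes are right-handed (so a half turn about x gives the same grasp; the last joint's range is limited). The gripper opens to 92 mm and grips with 3 to 60 N. Pads are 19 mm wide; open, the fingers measure 130 mm over their backs; the gripper's body (75 mm by 190 mm) begins 47 mm behind the grasp point.
Start: joints at [1.221, 0.434, 0.025, 1.573, -0.012, 1.134, -0.075], TCP at [0.153, -0.606, 0.227] pointing down, gripper open.
Joint ranges: [-2.62, 2.62], [-0.44, 2.09], [-1.27, 1.32], [0.08, 2.57], [-1.32, 4.46], [0.12, 2], [-2.74, 2.74]. Speed limits (rad/s): [2.22, 2.22, 3.01, 3.01, 3.14, 3.14, 3.14].

## Interface

Orientations are given as a rotation vector (axis times angle).
In Python, from cell import arm gives the robot as it stands.
- The arm moves only by the tool servo_tool, never from a script. Its argument "plan" is a list of rows, each a list of 2 entries, a list of its own where there are three numbers: the shift along the world's x, y, z in cm, then the turn, a rotation vector about the world's x, y, z in degrees. A call has 1 to 12 rows; each row is the pose to reach, as a shift and turn from the pose measured when the call began; what a row does not reach only later rows make up. A row lasts 1/10 s, in which the tool goes at most 50 mm and 8.59 degrees, less where a joint would pass 70% of its speed; a pose out of reach is approached as far as the arm can. A call with a gripper value outside its range is refused whole. "grip" is the opening, from 0 (shut) to 1 (fully open), set as the call begins (left out, the last holds). The fingers move at their own pace and stop on an object; "squeeze" is the grip in N (left out, the last holds). Time passes only in rows, so rows that repeat a pose let the fingers close. It gives the time, the measured TCP pose, the force and the opening at its end, in the units of the state.
- arm.observe(): the state, without advancing time (a new reading comes with each control period).
- arm.get_image(name): name is "side" or "top" or "wrist"; returns a dict with "frame" (480x640x3 uint8, blue, green, red), "fx", "fy", "cx", "cy" (pixels), "position" and "rotation" of the camera in the world. Camera axes: x right, y down, z forward; pixel columns grow to the right and rows downward; lengths in m; the calibration is good to about 2 mm. The wrist camera is an equidistant fisheye: a pixel r from the principal point sees the ray r / f radians off the axis. A picture is of the moment at which its call begins. There is no depth.
- arm.sign_off(): hands the job in, once; it reports no verdict.
Trained networks look in a picture, given as the dict that the camera call returned (one of the last four; its "shot" number tells which), for a name from the list of things; names that differ only in an ending like _2 or _b are one class to them, and where a whole thing is asked for, a point or a joint stands for the part that bears it (a point fixed in the world has none). Each returns a list of dicts, best first, with "score" (0 to 1); they miss things now and then, are a little off and sometimes report something else, mostly with a low value. They report only what shows in the picture. A call takes as long as a camera call. They do not tell look-alikes from the thing itself.
- arm.search_frame(picture, query): "at" ([column, row] in pixels, amid what is visible of it).
- arm.trace(picture, query): "pixels" (480x640 bool, what is visible of it) and "at" ([column, row] in pixels, amid what is visible of it).
The state is a dict: "clock": time; "joints": joint angles; "dq": joint speeds; "joint_efforts": joint torques, N m; "position": TCP position; "ee_rot": TCP orientation; "force": force on the tool from outside, world axes, zero at the start; "ft_torque": the same for the moment, N m; "width": opening from 0.0 (shut) to 1.0 (fully open).
Only numpy, scipy, OpenCV 4.12 (cv2) and the standard library are available. Lean on these libraries where they do the work, as an engineer would, in place of code of your own. Each camera call takes 0.05 s, during which the arm holds its last target.

## Task

The left tray of the vial feeder is full. With a fingertip, press down the raised right end of the seesaw gate so that it rocks all the way over to the right; then, with the fingers, push the two vials lying on the loading deck over its right-hand edge so that both roll down the right chute and come to rest in the empty right tray, with the gate still over to the right. Only press and push: do not pick up, lift or carry the vials, and leave the things around the feeder alone.

Things in the scene. Friction and masses are not known exactly. Their poses are not given: they have to be found in the camera images.
- feeder: The vial feeder, a fixed grey fixture 440 mm wide. Origin on the worktop under the gate's pivot; x points away from the robot, y to the left along the feeder, z up. Vials run in a lane x = -26 to +25 mm, in front of a grey back panel (x = 27 mm, 156 mm high; 172 mm for y -35 to +15 mm). A chute slopes down each side to a white open tray. Bearing post, 121 mm high, in front at x -93 to -84 mm, y 0.
- gate (a joint): Seesaw gate: aluminium plate 150 mm long (feeder y), x = -75 to +25 mm, pivoted at its middle about feeder x, 110 mm up. -0.33 rad: left end down (start), feeds left tray; +0.33: right end down, feeds right tray; both are stops. A weight behind the panel makes it fall over by itself once past level (0) and stay there. No spring; pressing the raised pad takes about 0.5 N.
- pad_right (a point): Centre of the top of the black rubber finger pad (36 mm along feeder x, 30 mm along y) on the gate's right end, in front of the vial lane: 57 mm from the pivot, 52 mm in front of the lane's middle. Moves with the gate: about 132 mm above the worktop when raised, 95 mm when down.
- pad_left (a point): The same pad on the left end of the gate.
- deck_edge (a point): Middle of the right edge of the level loading deck, 146 mm up. The deck runs from here (feeder y = 16 mm) left to y = 172 mm (open end) above the left chute; a ridge 10 mm high along its front and the panel 10 mm above it behind. Axes as the feeder.
- shaft (a point): Middle of the drop shaft at deck height, between the deck edge (feeder y = 16) and a cross wall (baffle) at y = -22 mm, 58 mm wide, top 174 mm up; a 3 mm front guard at x = -27 mm, y -24 to +13, rises to 165 mm. A vial whose middle passes the deck edge falls 35 mm here on to the gate and rolls off its low end.
- right_tray (a point): Centre of the floor of the right tray, 80 mm (y) by 51 mm (x), 6 mm above the worktop, axes as the feeder. Empty at the start.
- left_tray (a point): The same of the left tray, which is full: three vials lie in it.
- vial_1_mid (a point): Middle of the vial nearer the deck edge: clear glass, black cap, 23 mm diameter, 48 mm long, about 30 g, lying along feeder x with the cap to the robot, so that it rolls along feeder y; its middle is 11.5 mm above the deck. Smooth glass, friction about 0.35. It stays where it lies until pushed.
- vial_2_mid (a point): Middle of the second, equal vial, farther left on the deck, with a gap of 10 to 53 mm between the two. At least 37 mm of deck is free behind (left of) it, and beyond the deck's open end there is nothing at that height.
- flask: Bystander: volumetric flask, 62 mm wide, 155 mm high, left of the feeder. Origin under its centre.
- petri: Bystander: petri dish 95 mm wide, 15 mm high, in front and to the right. Origin under its centre.
- vial_d: Bystander: small brown vial with blue cap, 16 mm wide, 34 mm high, standing in front of the feeder. Origin under its centre.
There are look-alikes about, which are no part of the job. What is shaped like the part that bears vial_2_mid but green or pink is not meant.

How it is judged:
By the outcome, as a careful person would: the job done as asked, in the order asked, and still so for the second after the job is handed in, with the robot touching nothing.
It also fails if it takes over 40 s, if anything falls off the work surface, if the arm or the gripper's body presses on something with over 40 N, if the wrist force passes 120 N, or if a joint passes its speed limit or range.

## Working session

There is one attempt and no reset: what is moved stays moved. The work goes in short steps, Python scripts to look and compute and a tool call to move; the robot and the scene stay as the last step left them, time stands still between calls to the robot, and variables do not carry over. Pictures are saved under pics/ and viewed, and the job is handed in when it is done.

Besides the shell and the picture viewer there is one more tool, called by a JSON object that holds its "method" and its "body". servo_tool: Moves the arm, as the interface text tells. Its arguments: {"type":"object","properties":{"plan":{"type":"array","items":{"type":"array"}},"grip":{"type":"number"},"squeeze":{"type":"number"}},"required":["plan"]}

```bash
ls; mkdir -p pics; python3 - <<'E'
from cell import arm
import cv2
s=arm.observe(); print({k:(v if not hasattr(v,'round') else v) for k,v in s.items()})
for n in ["side","top","wrist"]:
    p=arm.get_image(n); cv2.imwrite(f"pics/{n}0.png",p["frame"]); print(n,p["fx"],p["cx"],p["cy"],p["position"],p["rotation"])
E
```

```text
pics
{'clock': 0.0, 'joints': array([ 1.22139779,  0.43522886,  0.02496088,  1.57410495, -0.0116124 ,
        1.13401144, -0.07511067]), 'dq': array([ 0.00012656, -0.00192093,  0.00016885,  0.00056772, -0.00110392,
        0.0001903 ,  0.00259092]), 'joint_efforts': array([-9.40286809e-04, -6.67860103e+01,  9.84364562e-01, -3.14469230e+01,
       -6.06269413e-02,  4.26395237e-02,  9.55067731e-05]), 'position': array([ 0.1525145 , -0.60556642,  0.22593815]), 'ee_rot': array([ 2.09055989,  0.26091249, -2.09124593]), 'force': array([ 0.29817724, -0.26958068, -0.33664768]), 'ft_torque': array([-0.00099025, -0.08038524, -0.0057636 ]), 'width': 1.0010329116427057}
side 557.2933431800136 323.8498266005553 249.52380322025235 [-0.21298334  1.21680148  0.67769718] [-0.6449777   2.29932008 -1.51315826]
top 518.7902408445656 314.64396416273485 257.3977975992471 [0.33550279 0.07574183 1.28344255] [-2.14471209  2.16824998 -0.15348116]
wrist 371.64829954431775 317.47270176026734 241.6938099643145 [ 0.2285317  -0.5871306   0.38405344] [ 2.28851062 -1.78376304 -0.26230034]
```

View pics/side0.png

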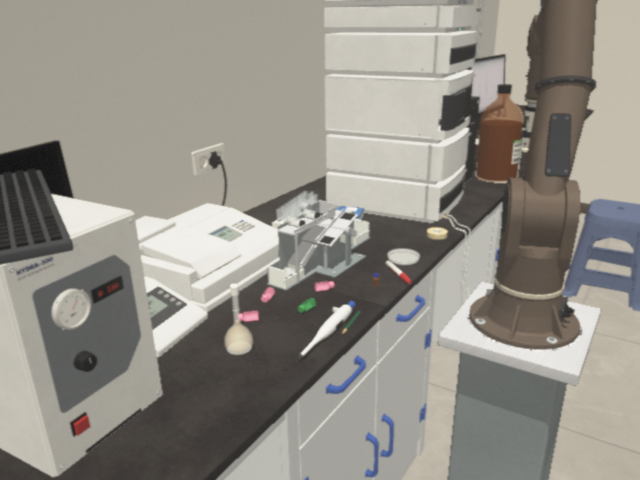

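View pics/top0.png

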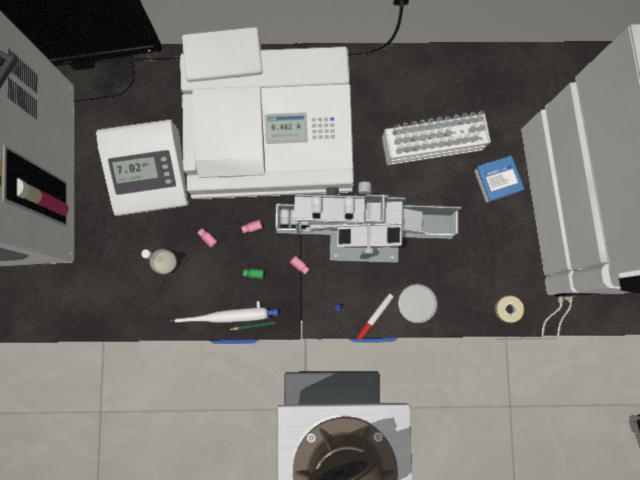

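View pics/wrist0.png

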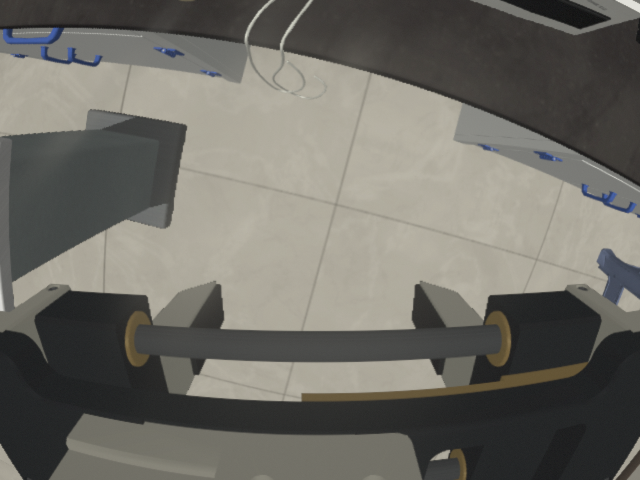

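```bash
cat > h.py <<'E'
import numpy as np, cv2
from scipy.spatial.transform import Rotation as R
def ray(p,uv):
    d=np.array([(uv[0]-p["cx"])/p["fx"],(uv[1]-p["cy"])/p["fy"],1.]); return R.from_rotvec(p["rotation"]).apply(d/np.linalg.norm(d))
def fray(p,uv):
    a=np.array([(uv[0]-p["cx"])/p["fx"],(uv[1]-p["cy"])/p["fy"]]);r=np.linalg.norm(a)
    d=np.array([*(a/max(r,1e-9)*np.sin(r)),np.cos(r)]); return R.from_rotvec(p["rotation"]).apply(d)
def at_z(p,uv,z,f=ray):
    d=f(p,uv);o=np.array(p["position"]);return o+d*(z-o[2])/d[2]
def proj(p,X):
    c=R.from_rotvec(p["rotation"]).inv().apply(np.array(X)-p["position"])
    return np.array([p["cx"]+p["fx"]*c[0]/c[2],p["cy"]+p["fy"]*c[1]/c[2]])
def tri(rs):
    A=np.zeros((3,3));b=np.zeros(3)
    for o,d in rs:
        M=np.eye(3)-np.outer(d,d);A+=M;b+=M@o
    x=np.linalg.solve(A,b);return x,[np.linalg.norm((np.eye(3)-np.outer(d,d))@(x-o)) for o,d in rs]
E
python3 - <<'E'
from cell import arm
import cv2,numpy as np
from h import *
P={n:arm.get_image(n) for n in ["side","top"]}
for n,p in P.items():
    for q in ["feeder","gate","pad_right","vial_1_mid","flask","petri","vial_d","right_tray"]:
        try:
            r=arm.search_frame(p,q); print(n,q,[(np.round(x["at"]).tolist(),round(x["score"],2)) for x in r[:7]])
        except Exception as e: print(n,q,e)
c=P["top"]["frame"][175:275,265:470]; cv2.imwrite("pics/topc.png",cv2.resize(c,(800,390),interpolation=cv2.INTER_CUBIC))
c=P["side"]["frame"][180:290,260:380]; cv2.imwrite("pics/sidec.png",cv2.resize(c,(654,600),interpolation=cv2.INTER_CUBIC))
E
```

```text
side feeder [([319.0, 242.0], 0.93)]
side gate [([317.0, 244.0], 0.31)]
side pad_right [([330.0, 230.0], 0.67), ([317.0, 246.0], 0.67)]
side vial_1_mid [([307.0, 215.0], 0.43)]
side flask [([236.0, 336.0], 0.82)]
side petri [([402.0, 257.0], 0.84)]
side vial_d []
side right_tray [([318.0, 244.0], 0.7)]
top feeder [([367.0, 221.0], 0.81)]
top gate [([375.0, 231.0], 0.66)]
top pad_right [([372.0, 227.0], 0.92)]
top vial_1_mid [([345.0, 208.0], 0.58)]
top flask [([162.0, 262.0], 0.72)]
top petri [([420.0, 304.0], 0.97), ([346.0, 207.0], 0.42)]
top vial_d [([368.0, 222.0], 0.66)]
top right_tray [([370.0, 221.0], 0.87), ([348.0, 208.0], 0.3)]
```

View pics/topc.png

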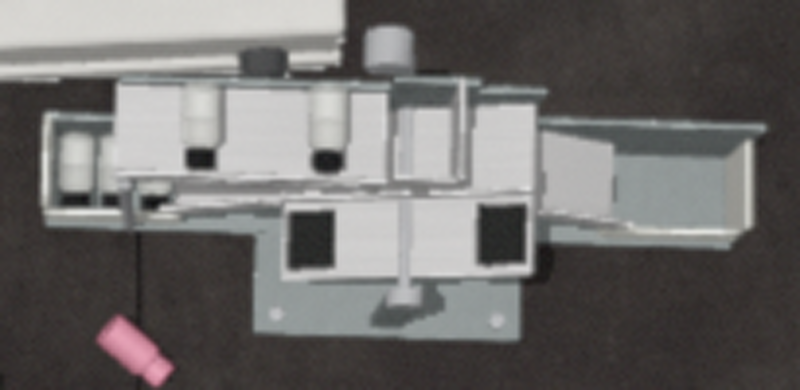

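View pics/sidec.png

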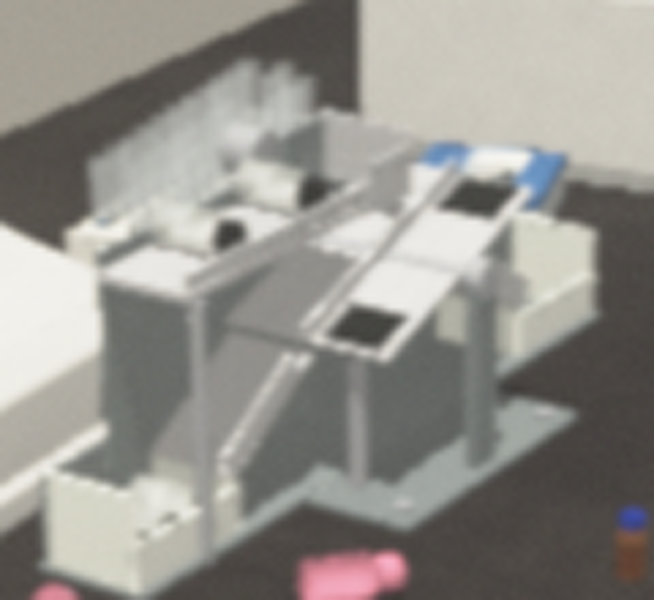

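```bash
python3 - <<'E'
from cell import arm
import cv2,numpy as np, pickle
from h import *
from scipy.optimize import least_squares
P={n:arm.get_image(n) for n in ["side","top"]}
T=lambda c:(265+c[0]*205/800,175+c[1]*100/390)
S=lambda c:(260+c[0]*120/654,180+c[1]*110/600)
def t(a,b): return tri([(np.array(P["top"]["position"]),ray(P["top"],T(a))),(np.array(P["side"]["position"]),ray(P["side"],S(b)))])
for n,a,b in [("padR",(501,235),(476,197)),("padL",(311,239),(367,326)),("cap1",(328,160),(320,190)),("cap2",(201,158),(230,233))]:
    x,e=t(a,b);print(n,x.round(4),np.round(e,4))
# fit pose: 
th=.33
def gate(u,h): return
obs=[((-.0525,-.054,.132),T((501,235)),"top"),((-.0525,.054,.095),T((311,239)),"top"),((-.0525,-.054,.132),S((476,197)),"side"),((-.0525,.054,.095),S((367,326)),"side"),
((-.026,.172,.146),T((116,178)),"top"),((-.026,.172,.146),S((190,292)),"side"),((-.026,.016,.146),T((388,180)),"top")]
def X(q,m): c,s=np.cos(q[2]),np.sin(q[2]); return np.array([q[0]+c*m[0]-s*m[1],q[1]+s*m[0]+c*m[1],m[2]])
f=lambda q:np.concatenate([proj(P[n],X(q,m))-uv for m,uv,n in obs])
r=least_squares(f,[.5,0,0]);print(r.x,f(r.x).round(1).reshape(-1,2).tolist())
for n,q in (("c1",(328,130)),("c2",(201,125))):
    pass
for n,uv,z in [("v1 capfront",(328,168),.1575),("v1 back",(328,88),.1575),("v2 capf",(201,166),.1575),("v2 back",(201,86),.1575)]:
    w=at_z(P["top"],T(uv),z);c,s=np.cos(r.x[2]),np.sin(r.x[2]);d=w[:2]-r.x[:2];print(n,w.round(4),"feeder",(c*d[0]+s*d[1]).round(4),(-s*d[0]+c*d[1]).round(4))
for m in [(-.0885,0,.121),(-.0005,-.022,.174),(-.027,.013,.165)]: 
    u=proj(P["top"],X(r.x,m)); v=proj(P["side"],X(r.x,m)); print(m,((u-[265,175])*3.9).round(),((v-[260,180])*5.45).round())
E
```

```text
padR [ 0.5397 -0.113   0.1314] [0.0013 0.0013]
padL [ 0.544  -0.0061  0.0941] [0.0002 0.0002]
cap1 [ 0.5767 -0.0126  0.1601] [0.001 0.001]
cap2 [0.5805 0.0603 0.1592] [0.0011 0.0011]
[ 0.59384299 -0.06243252 -0.02647167] [[0.7, -0.7], [0.4, 0.3], [0.7, -0.4], [0.6, -0.3], [-0.8, -0.5], [-0.2, 0.3], [-0.7, 0.1]]
v1 capfront [ 0.5734 -0.0123  0.1575] feeder -0.0217 0.0496
v1 back [ 0.62   -0.0132  0.1575] feeder 0.0248 0.0499
v2 capf [0.5753 0.0598 0.1575] feeder -0.0218 0.1217
v2 back [0.6218 0.0592 0.1575] feeder 0.0247 0.1223
(-0.0885, 0, 0.121) [408. 295.] [486. 257.]
(-0.0005, -0.022, 0.174) [458. 127.] [365. 120.]
(-0.027, 0.013, 0.165) [394. 175.] [371. 163.]
```

```bash
python3 - <<'E'
from cell import arm
from h import *
s=arm.observe(); M=R.from_rotvec(s["ee_rot"]).as_matrix(); print(s["clock"],M.round(3))
yaw=-0.0265
c,sn=np.cos(yaw),np.sin(yaw)
W=lambda x,y,z:np.array([.5938+c*x-sn*y,-.0624+sn*x+c*y,z])
def tgt(tilt):
    # jaw along feeder y; finger dir down tilted forward
    best=None
    for sg in (1,-1):
        t=np.radians(tilt); X=np.array([np.sin(t)*c,np.sin(t)*sn,-np.cos(t)]); Y=sg*np.array([-sn,c,0]); Z=np.cross(X,Y)
        r=R.from_matrix(np.array([X,Y,Z]).T)*R.from_matrix(M).inv()
        v=np.degrees(r.as_rotvec())
        if best is None or np.linalg.norm(v)<np.linalg.norm(best): best=v
    return best
for t in (0,20): print(t,tgt(t).round(1))
for n,m in dict(press=(-.0535,-.058,.105),above=(-.0535,-.058,.16),start=(0,.2,.1515),end=(0,.02+.019,.1515)).items(): print(n,W(*m).round(4),((W(*m)-s["position"])*100).round(1))
p=arm.get_image("top")
for uv in [(525,125),(548,292),(575,300),(640,295)]: print(uv,at_z(p,uv,0.05).round(3),at_z(p,uv,.4).round(3))
E
```

```text
1.15 [[ 0.     0.244 -0.97 ]
 [-0.    -0.97  -0.244]
 [-1.     0.     0.   ]]
0 [  0.   -0.  -15.7]
20 [  2.2 -19.9 -15.5]
press [ 0.5388 -0.119   0.105 ] [ 38.6  48.7 -12.2]
above [ 0.5388 -0.119   0.16  ] [38.6 48.7 -6.7]
start [0.5991 0.1375 0.1515] [44.6 74.4 -7.5]
end [ 0.5948 -0.0234  0.1515] [44.2 58.3 -7.5]
(525, 125) [ 0.828 -0.464  0.05 ] [ 0.688 -0.311  0.4  ]
(548, 292) [ 0.412 -0.492  0.05 ] [ 0.39  -0.331  0.4  ]
(575, 300) [ 0.392 -0.555  0.05 ] [ 0.376 -0.376  0.4  ]
(640, 295) [ 0.402 -0.712  0.05 ] [ 0.383 -0.488  0.4  ]
```

{"method": "servo_tool", "body": {"plan": [[[2,4,2],[0,0,-2]],[[4,8,4],[0,0,-4]],[[6.5,12,5],[0,0,-6]],[[9,15.5,5],[0,0,-8]],[[11,19,5],[0,0,-10]],[[13,22.5,5],[0,0,-12]],[[15,25.5,5],[0,0,-14]],[[17.5,28.5,5],[0,0,-15.7]],[[20,31.5,5],[0,0,-15.7]],[[22,34.5,5],[0,0,-15.7]],[[24,37.5,5],[0,0,-15.7]],[[24,37.5,5],[0,0,-15.7]]], "grip": 0}}

```text
clock: 2.4
position: [0.3954, -0.2266, 0.2771]
ee_rot: [-2.213, 0.021, 2.209]
force: [-0.7, -0.8, 0.8]
width: 0.018
```

{"method": "servo_tool", "body": {"plan": [[[3,2.5,0],[0,-5,0]],[[6,5,0],[0,-10,0]],[[9,7.5,-1],[0,-15,0]],[[12,9.5,-3],[-0.5,-20,0]],[[14.3,10.8,-6],[-0.5,-20,0]],[[14.3,10.8,-9],[-0.5,-20,0]],[[14.3,10.8,-10.5],[-0.5,-20,0]],[[14.3,10.8,-10.5],[-0.5,-20,0]],[[14.3,10.8,-10.5],[-0.5,-20,0]]]}}

```text
clock: 3.3
position: [0.5385, -0.119, 0.1725]
ee_rot: [-2.566, 0.027, 1.793]
force: [0.5, 0.9, -0.4]
width: 0.003
```

```bash
python3 - <<'E'
from cell import arm
from h import *
s=arm.observe(); print(s["clock"],s["position"],s["force"],R.from_rotvec(s["ee_rot"]).as_matrix().round(3),s["joints"].round(2))
p=arm.get_image("wrist");cv2.imwrite("pics/w1.png",p["frame"])
p=arm.get_image("side");cv2.imwrite("pics/s1.png",cv2.resize(p["frame"][140:300,240:440],(750,600),interpolation=cv2.INTER_CUBIC))
E
```

```text
3.3 [ 0.53852663 -0.11902863  0.17247511] [ 0.50178669  0.86298613 -0.42687266] [[ 0.344 -0.02  -0.939]
 [-0.008 -1.     0.019]
 [-0.939  0.001 -0.344]] [ 0.42  0.23 -0.31  2.11  0.08  0.46 -1.53]
```

View pics/s1.png

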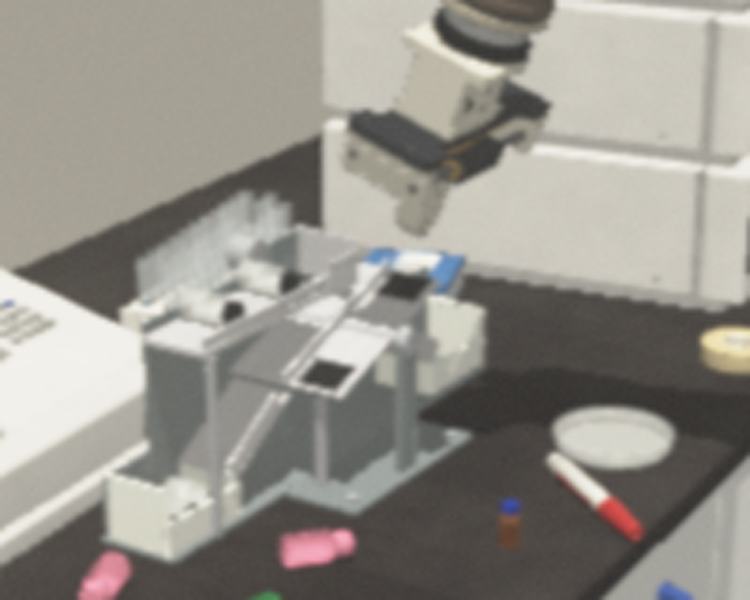

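View pics/w1.png

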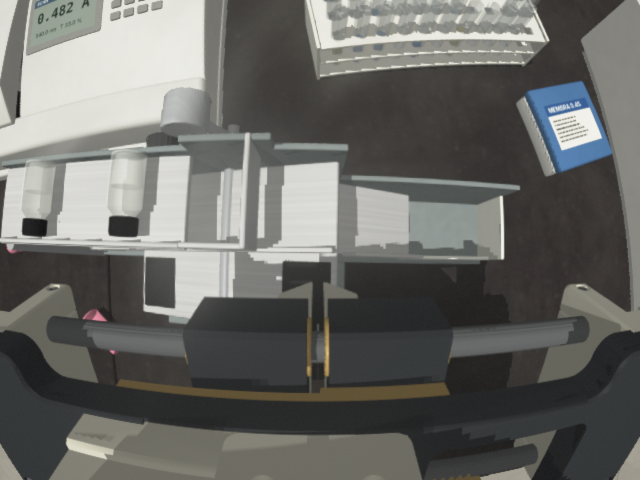

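{"method": "servo_tool", "body": {"plan": [[[0,0,-1.5],[0,0,0]],[[0,0,-3],[0,0,0]],[[0,0,-3.7],[0,0,0]],[[0,0,-4.3],[0,0,0]],[[0,0,-4.9],[0,0,0]],[[0,0,-5.5],[0,0,0]],[[0,0,-6.1],[0,0,0]],[[0,0,-6.7],[0,0,0]],[[0,0,-7.1],[0,0,0]],[[0,0,-7.1],[0,0,0]],[[0,0,-7.1],[0,0,0]]]}}

```text
clock: 4.5
position: [0.5392, -0.119, 0.1024]
ee_rot: [-2.568, 0.027, 1.791]
force: [0.5, 0.3, -0.1]
width: 0.008
```

```bash
python3 - <<'E'
from cell import arm
from h import *
s=arm.observe(); print(s["clock"],s["position"],s["force"])
p=arm.get_image("side");cv2.imwrite("pics/s2.png",cv2.resize(p["frame"][140:300,240:440],(750,600),interpolation=cv2.INTER_CUBIC))
E
```

```text
4.5 [ 0.53921322 -0.11903474  0.10243716] [ 0.5075948   0.33262266 -0.0780276 ]
```

View pics/s2.png

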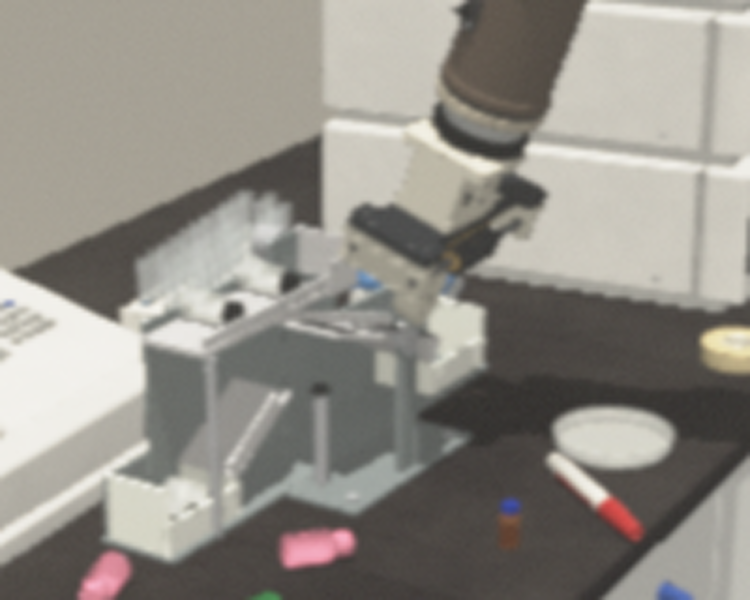

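{"method": "servo_tool", "body": {"plan": [[[0,0,4],[0,0,0]],[[0,0,8.5],[0,0,0]],[[0,0,13],[0,5,0]],[[0.5,3,15],[0,10,0]],[[1,7,15],[0,15,0]],[[2,11,15],[0.5,20,0]],[[3,15,15],[0.5,20,0]],[[4,19,15],[0.5,20,0]],[[5,23,15],[0.5,20,0]],[[6,25.7,14],[0.5,20,0]],[[6,25.7,12],[0.5,20,0]],[[6,25.7,12],[0.5,20,0]]]}}

```text
clock: 5.75
position: [0.5979, 0.1384, 0.2202]
ee_rot: [-2.212, 0.021, 2.213]
force: [0.1, -0.7, -0.8]
width: 0.005
```

```bash
python3 - <<'E'
from cell import arm
from h import *
s=arm.observe(); print(s["clock"],s["position"],s["force"],R.from_rotvec(s["ee_rot"]).as_matrix().round(3),s["joints"].round(2))
p=arm.get_image("wrist");cv2.imwrite("pics/w3.png",p["frame"])
p=arm.get_image("side");cv2.imwrite("pics/s3.png",cv2.resize(p["frame"][140:300,240:440],(750,600),interpolation=cv2.INTER_CUBIC))
E
```

```text
5.75 [0.59791077 0.13838884 0.22022505] [ 0.11362204 -0.67156974 -0.79565039] [[-0.    -0.018 -1.   ]
 [-0.001 -1.     0.018]
 [-1.     0.001  0.   ]] [-0.04  0.46 -0.39  1.58  0.19  1.14 -2.07]
```

View pics/s3.png

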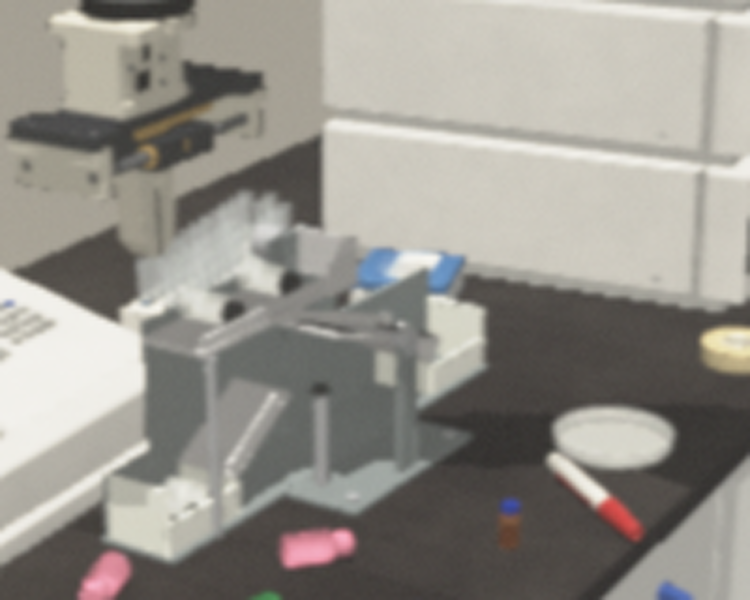

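View pics/w3.png

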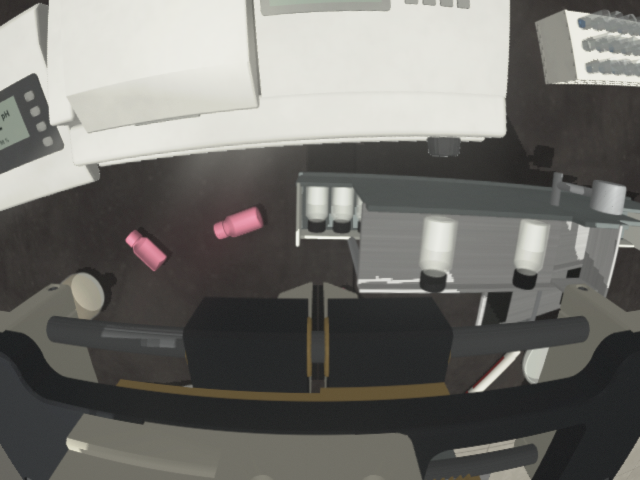

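{"method": "servo_tool", "body": {"plan": [[[0.1,0,-3],[0,0,0]],[[0.1,0,-5],[0,0,0]],[[0.1,0,-6.3],[0,0,0]],[[0.1,0,-6.8],[0,0,0]],[[0.1,-1,-6.8],[0,0,0]],[[0,-1.8,-6.8],[0,0,0]],[[0,-2.6,-6.8],[0,0,0]],[[0,-2.6,-6.8],[0,0,0]]]}}

```text
clock: 6.65
position: [0.5998, 0.1088, 0.1555]
ee_rot: [-2.215, 0.027, 2.205]
force: [0.2, 0.4, 0.0]
width: 0.003
```

```bash
python3 - <<'E'
from cell import arm
from h import *
s=arm.observe(); print(s["clock"],s["position"],s["force"])
p=arm.get_image("wrist");cv2.imwrite("pics/w4.png",p["frame"])
p=arm.get_image("side");cv2.imwrite("pics/s4.png",cv2.resize(p["frame"][140:300,240:440],(750,600),interpolation=cv2.INTER_CUBIC))
E
```

```text
6.65 [0.59981787 0.1088104  0.15551159] [0.15928588 0.39096233 0.01070843]
```

View pics/s4.png

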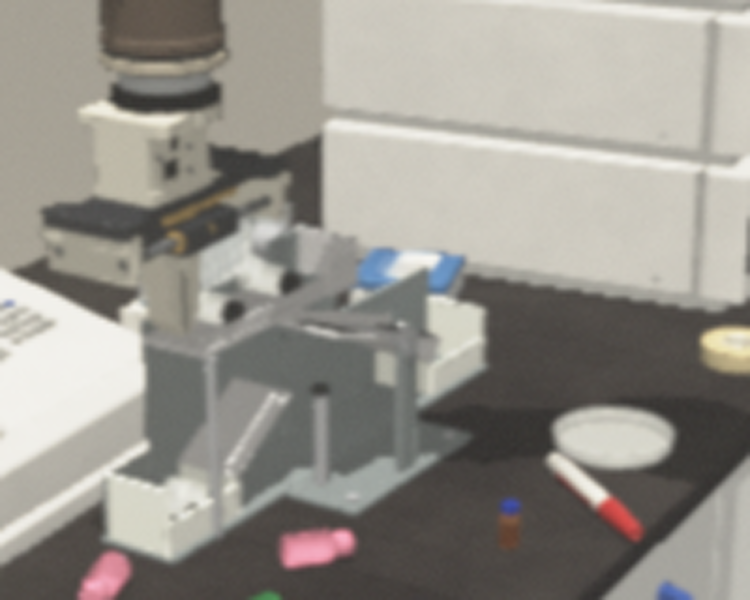

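View pics/w4.png

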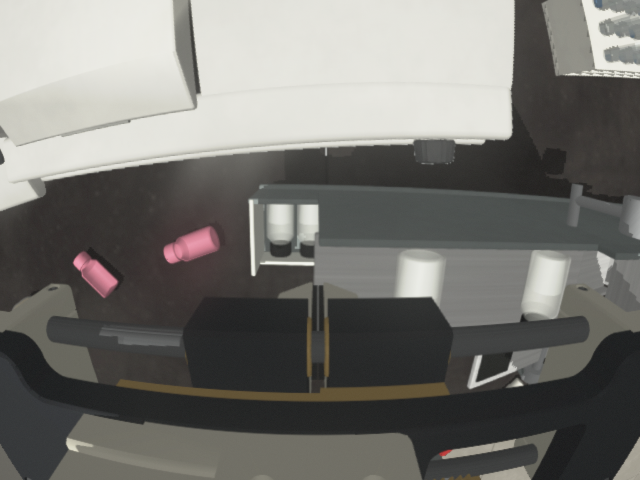

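{"method": "servo_tool", "body": {"plan": [[[-0.1,-0.5,-0.3],[0,0,0]],[[-0.1,-1,-0.4],[0,0,0]],[[-0.1,-1.5,-0.4],[0,0,0]],[[-0.1,-2,-0.4],[0,0,0]],[[-0.1,-2.5,-0.4],[0,0,0]],[[-0.1,-3,-0.4],[0,0,0]],[[-0.2,-3.5,-0.4],[0,0,0]],[[-0.2,-4,-0.4],[0,0,0]],[[-0.2,-4.4,-0.4],[0,0,0]]]}}

```text
clock: 7.65
position: [0.5975, 0.0663, 0.1514]
ee_rot: [-2.215, 0.024, 2.206]
force: [0.5, 0.0, -0.2]
width: 0.005
```

```bash
cat > look.py <<'E'
import sys
from cell import arm
from h import *
k=sys.argv[1]
s=arm.observe(); print(s["clock"],s["position"],s["force"])
a=arm.get_image("wrist")["frame"][150:350,200:640]
b=arm.get_image("side")["frame"][180:290,260:420]
cv2.imwrite(f"pics/c{k}.png",np.vstack([cv2.resize(a,(600,273)),cv2.resize(b,(600,320))]))
E
python3 look.py 5
```

```text
7.65 [0.59749913 0.06626957 0.15136974] [ 0.4731685   0.01754375 -0.15005599]
```

View pics/c5.png

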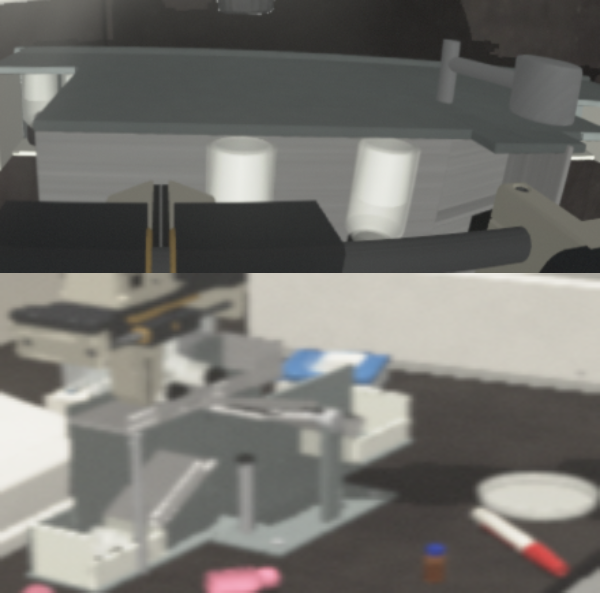

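{"method": "servo_tool", "body": {"plan": [[[0,-0.4,0],[0,0,0]],[[0,-0.8,0],[0,0,0]],[[0,-1.2,0],[0,0,0]],[[0,-1.6,0],[0,0,0]],[[0,-2,0],[0,0,0]],[[0,-2.4,0],[0,0,0]],[[-0.1,-2.8,0],[0,0,0]],[[-0.1,-3.2,0],[0,0,0]],[[-0.1,-3.6,0],[0,0,0]],[[-0.1,-4,0],[0,0,0]],[[-0.1,-4.4,0],[0,0,0]]]}}

```text
clock: 8.85
position: [0.5965, 0.0216, 0.1513]
ee_rot: [-2.215, 0.026, 2.206]
force: [0.3, 1.0, 1.6]
width: 0.002
```

```bash
python3 look.py 6
```

```text
8.85 [0.59653133 0.02155612 0.15129687] [0.3131099  1.00120983 1.61524518]
```

View pics/c6.png

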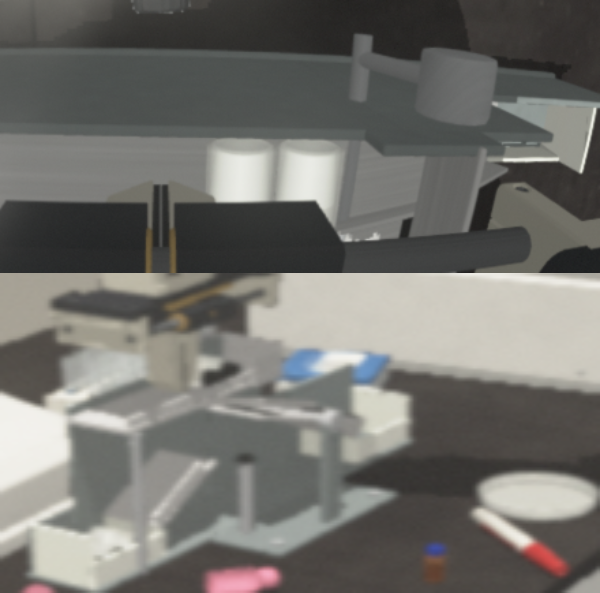

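{"method": "servo_tool", "body": {"plan": [[[0,-0.4,0],[0,0,0]],[[0,-0.8,0],[0,0,0]],[[0,-1.2,0],[0,0,0]],[[0,-1.5,0],[0,0,0]],[[-0.1,-1.7,0],[0,0,0]],[[-0.1,-1.7,0],[0,0,0]],[[-0.1,-1.7,0],[0,0,0]]]}}

```text
clock: 9.65
position: [0.5954, 0.0037, 0.1511]
ee_rot: [-2.214, 0.028, 2.206]
force: [0.5, 0.0, -0.3]
width: 0.001
```

```bash
python3 look.py 7
```

```text
9.65 [0.59543567 0.0037466  0.15110638] [ 0.51260816  0.0005321  -0.28030996]
```

View pics/c7.png

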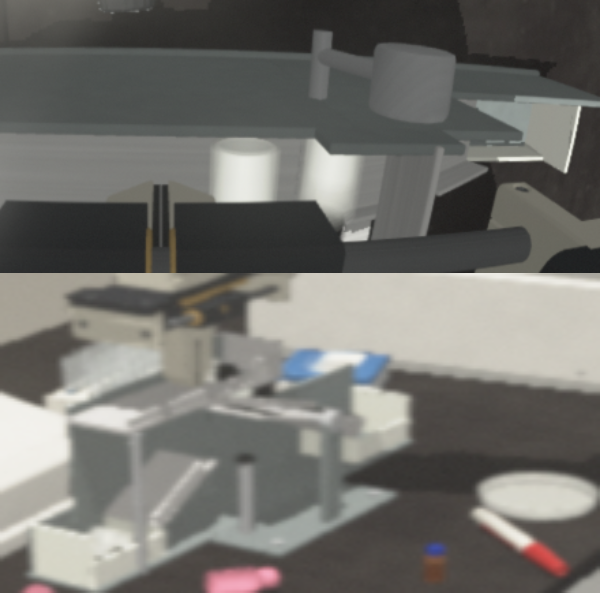

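{"method": "servo_tool", "body": {"plan": [[[0,0,0],[0,0,0]],[[0,0,0],[0,0,0]],[[0,0,0],[0,0,0]]]}}

```text
clock: 10.05
position: [0.5955, 0.0041, 0.1511]
ee_rot: [-2.214, 0.027, 2.206]
force: [-0.1, -0.6, 0.8]
width: 0.001
```

```bash
python3 look.py 8
```

```text
10.05 [0.59548992 0.00410737 0.1511245 ] [-0.0900685  -0.63799562  0.83672737]
```

View pics/c8.png

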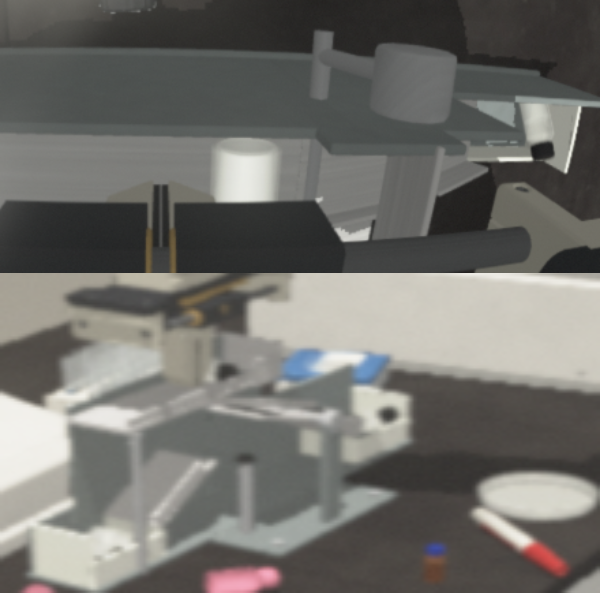

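{"method": "servo_tool", "body": {"plan": [[[0,-0.4,0],[0,0,0]],[[0,-0.8,0],[0,0,0]],[[0,-1.2,0],[0,0,0]],[[0,-1.6,0],[0,0,0]],[[-0.1,-2,0],[0,0,0]],[[-0.1,-2.3,0],[0,0,0]],[[-0.1,-2.5,0],[0,0,0]],[[-0.1,-2.5,0],[0,0,0]],[[-0.1,-2.5,0],[0,0,0]],[[-0.1,-2.5,0],[0,0,0]],[[-0.1,-2.5,0],[0,0,0]]]}}

```text
clock: 11.25
position: [0.5945, -0.0207, 0.1511]
ee_rot: [-2.214, 0.027, 2.206]
force: [-0.6, -0.1, 0.4]
width: 0.006
```

```bash
python3 look.py 9
```

```text
11.25 [ 0.59447048 -0.02070658  0.15112104] [-0.55274237 -0.14011835  0.36653034]
```

View pics/c9.png

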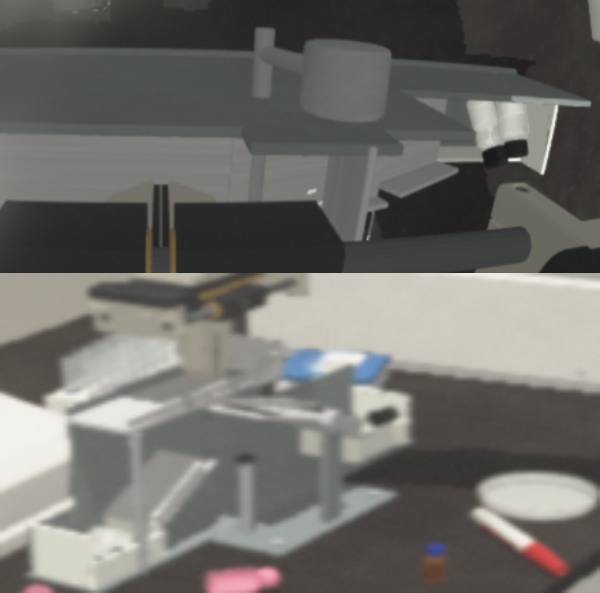

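Both vials are in the right tray (crop 482–515, 130). I'll retreat straight up and check.

{"method": "servo_tool", "body": {"plan": [[[0,0.5,2],[0,0,0]],[[0,0.5,6],[0,0,0]],[[0,0.5,10],[0,0,0]],[[-3,0.5,13],[0,0,0]],[[-7,0,14],[0,0,0]],[[-11,0,14],[0,0,0]],[[-15,0,14],[0,0,0]],[[-18,0,14],[0,0,0]],[[-18,0,14],[0,0,0]],[[-18,0,14],[0,0,0]]]}}

```text
clock: 12.35
position: [0.4146, -0.0209, 0.2917]
ee_rot: [-2.216, 0.028, 2.204]
force: [0.2, -0.4, -0.2]
width: 0.008
```

```bash
python3 - <<'E'
from cell import arm
from h import *
s=arm.observe(); print(s["clock"],s["position"],s["force"])
a=arm.get_image("side")["frame"][180:290,260:420]
b=arm.get_image("top")["frame"][175:275,265:470]
cv2.imwrite("pics/f.png",np.vstack([cv2.resize(b,(600,290)),cv2.resize(a,(600,310))]))
E
```

```text
12.35 [ 0.41462291 -0.02087598  0.29165697] [ 0.19224497 -0.393986   -0.15686252]
```

View pics/f.png

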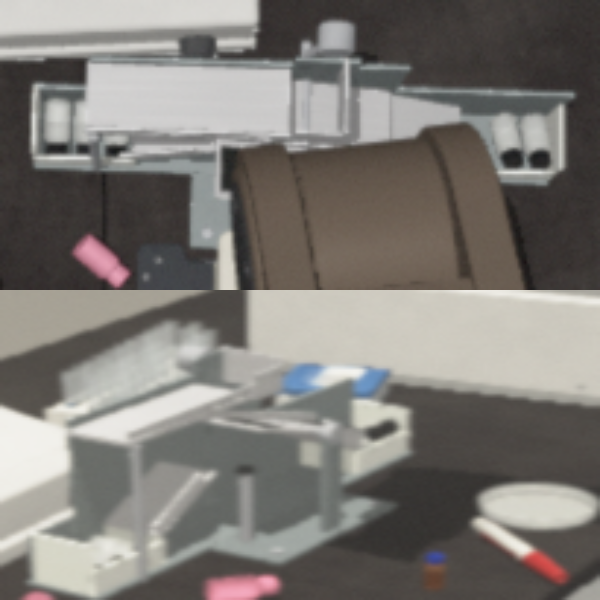

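The deck is empty, both vials lie in the right tray at (508,140) and (537,140), and the gate is over to the right. The left tray and the bystanders in view are unmoved.

```bash
python3 -c "
from cell import arm
print(arm.sign_off())"
```

```text
the job is handed in; nothing more can be done
None
```

The gate is over to the right and both vials lie in the right tray. I handed the job in at about 12.5 s.

- **Gate:** I pressed the raised right pad with the closed fingertips until the gate rocked over. The later pictures show it staying there.
- **Vials:** I pushed both along the deck from the open left end, waited until the first had rolled into the tray, then pushed the second over the edge.
- **Last check:** after the arm had backed away, the top and side views showed an empty deck, both vials in the right tray and the gate still to the right. The left tray, petri dish and small brown vial looked undisturbed. The flask was outside those last crops; the arm stayed clear of it. The wrist force readings I saw stayed under 3 N.
- **Disagreements:**
  - The search network was unreliable: in the top view it put vial_d and the trays on the feeder itself. I took positions from the pictures instead, and the fit to the fixture agreed to within 1 pixel.
  - On one descent the tool stopped about 2 mm higher than commanded, so I lowered it before pushing.

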